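# Find the rocking corner of a landing plate and shim it

## Robot

A 7-joint arm with a two-finger parallel gripper is mounted at the origin on a cart in front of the work surface, level with it; the furniture and walls round the work are solid. World frame = base frame: x ahead of the robot, y to its left, z up, the work surface at z = 0. Lengths are in m, angles in rad, forces in N, time in s.
With the tool pointing down it reaches from about 0.4 to 0.9 m from the base axis. Payload 5.5 kg.
Tool frame: the origin (TCP) lies midway between the tips of the shut fingers; the grasp point (between the pads) lies 19 mm behind it (manip.grip_depth is the distance from the TCP to the grasp point, in m); z points along the fingers, x is the direction in which the jaws open and shut, and the axes are right-handed (so a half turn about z gives the same grasp; the last joint's range is limited). The gripper opens to 92 mm and grips with 3 to 60 N. Pads are 19 mm wide; open, the fingers measure 130 mm over their backs; the gripper's body (75 mm by 190 mm) begins 47 mm behind the grasp point.
Start: joints at [1.414, 0.501, -0.427, 1.55, 0.221, 1.138, -0.21], TCP at [0.265, -0.594, 0.189] pointing down, gripper open.
Joint ranges: [-2.88, 2.88], [-0.31, 2.03], [-1.54, 1.56], [0.2, 2.42], [-1.41, 4.55], [0.19, 2.02], [-2.57, 2.57]. Speed limits (rad/s): [2.57, 2.57, 3.14, 3.14, 3.14, 3.14, 3.14].

## Interface

Orientations are given as a unit quaternion [x, y, z, w].
In Python, from bench import manip, effector, viewer gives the robot as it stands. Calls block until the motion is done:
- manip.move_pose(position, orientation): joint-space move of the TCP to a pose.
- manip.servo_line(position, ori=None, vel=0.15): straight line of the TCP; ori=None keeps the orientation; vel is the mean speed in m/s.
- manip.movej(angles): joint-space move.
- effector.open_jaws() and effector.close(f_grip=None): open the fingers fully, or close them until they stop; f_grip is the grip in N (None keeps the last).
- manip.sleep(seconds).
- manip.solve_ik(position, orientation): joint angles nearest the present ones, or None.
- viewer.get_image(name): name is "side" or "top" or "wrist"; returns the picture (400x640x3 uint8, red, green, blue); there is no depth.
- viewer.get_calibration(name): a dict with "vfov" (degrees; the focal length in pixels is half the picture's height over the tangent of half this angle, whatever the lens; pixels are square), "cx", "cy" (the principal point, pixels), "eye" and "attitude" of the camera in the world. Camera axes: x right, y down, z forward; pixel columns grow to the right and rows downward; lengths in m; the calibration is good to about 2 mm. A picture is of the moment at which its call begins: read the wrist's pose just before it. get_calibration takes no time and is no camera call; for the wrist camera it gives the pose at the moment of the call.
A pose or a line that the arm cannot do raises manip.PlanningError and nothing moves.
- manip.hand_in(): hands the job in, once; it reports no verdict.
Readings, each from a call of its own:
- manip.current_clock(): time.
- manip.current_q(): joint angles.
- manip.current_joint_velocities(): joint speeds.
- manip.current_tau(): joint torques, N m.
- manip.current_tool_pos(): TCP position.
- manip.current_tcp_rot(): TCP orientation.
- manip.current_force(): force on the tool from outside, world axes, zero at the start.
- manip.current_wrist_torque(): the same for the moment, N m.
- manip.current_finger_gap(): finger opening in m.
Only numpy, scipy, OpenCV 4.12 (cv2) and the standard library are available. Lean on these libraries where they do the work, as an engineer would, in place of code of your own. Each camera call takes 0.05 s, during which the arm holds its last target.

## Task

The steel plate rocks because one of the four pads under it is too low: press down on its corners in turn to find the one that gives. Set the brass taper shim flat on the table beside that corner and slide it, nose first, in under the plate's end towards the low pad until it just bears, so that the level plate rests on the shim and the other three pads and is not wedged up off any of them; let go of the shim, then press on that corner again to prove that it no longer rocks. Do not shove the plate along, and leave the bubble level on it and the screws, objective and needle box standing where they are.

Things in the scene. Friction and masses are not known exactly. Their poses are not given: they have to be found in the camera images.
- plate: dark steel plate, 80 (its x) x 130 (y) x 12 mm, 0.95 kg, loose on four pads; origin at the centre of its underside, 7.5 to 8 mm above the table; z up, x roughly away from the robot. Level at rest. Pressed with 5 N or more over the low pad it tips 0.06 to 0.1 rad, that corner going down 4 to 6 mm, 2 mm or more below what the others give on their rubber; let go, it comes back. Its ends (+y, -y) overhang the pads by 27 mm
- corner_1 (a point): point on the plate's top face near its near left corner, 32 mm along its x and 50 mm along its y from the middle: where to press
- corner_2 (a point): point on the plate's top face near its near right corner, 32 mm along its x and 50 mm along its y from the middle: where to press
- corner_3 (a point): point on the plate's top face near its far left corner, 32 mm along its x and 50 mm along its y from the middle: where to press
- corner_4 (a point): point on the plate's top face near its far right corner, 32 mm along its x and 50 mm along its y from the middle: where to press
- pad_a: square steel spacer pad with a 3 mm rubber facing, 16 x 16 mm, fixed to the table under the plate, 22 mm along the plate's x and 30 mm along its y from the plate's middle; origin at the centre of its underside. The rubber gives about 0.5 mm under the plate, 1.5 mm at most. Three of the four pads are 8 mm high, one is only 5 mm, at a corner that changes from start to start
- pad_b: square steel spacer pad with a 3 mm rubber facing, 16 x 16 mm, fixed to the table under the plate, 22 mm along the plate's x and 30 mm along its y from the plate's middle; origin at the centre of its underside. The rubber gives about 0.5 mm under the plate, 1.5 mm at most. Three of the four pads are 8 mm high, one is only 5 mm, at a corner that changes from start to start
- pad_c: square steel spacer pad with a 3 mm rubber facing, 16 x 16 mm, fixed to the table under the plate, 22 mm along the plate's x and 30 mm along its y from the plate's middle; origin at the centre of its underside. The rubber gives about 0.5 mm under the plate, 1.5 mm at most. Three of the four pads are 8 mm high, one is only 5 mm, at a corner that changes from start to start
- pad_d: square steel spacer pad with a 3 mm rubber facing, 16 x 16 mm, fixed to the table under the plate, 22 mm along the plate's x and 30 mm along its y from the plate's middle; origin at the centre of its underside. The rubber gives about 0.5 mm under the plate, 1.5 mm at most. Three of the four pads are 8 mm high, one is only 5 mm, at a corner that changes from start to start
- shim_tab (a point): grip point of the brass taper shim, loose, 0.07 kg: the middle of its upright finger tab (14 mm along the shim's x, 18 mm wide along its y, its top 30 mm above the shim's underside), 20 mm above the shim's underside; the heel's flat back, 10 mm high, is 8 mm behind it; axes as the shim's: x towards the nose, z up
- shim_nose (a point): thin end of the shim, 3 mm above its underside, 50 mm along its x from the tab's middle. The shim is 58 mm long, 22 mm wide, flat below; its top rises 1 in 10 from 6 mm at the nose to 10.2 mm at 42 mm behind it, so (lying on the table, clearing the plate's underside by 1.5 mm) it begins to bear on the edge with the nose about 15 mm under it; 16 to 20 mm is right, 27 mm meets the pad
- shim: the same shim; origin at the centre of its underside, 29 mm behind the nose and 21 mm ahead of the tab's middle, x towards the nose. It slides on the table with under 1 N; once it bears, the push grows by about 1 N per mm. A push of 2 to 3.5 N in all seats it and it stays; much more wedges the plate up or shoves it along
- bubble: round bubble level, 30 mm across, 9 mm high, standing loose near the middle of the plate; origin at the centre of its underside
- screw_0: M6 cap screw standing on its head, 22 mm tall, in front of the plate; origin at the centre of its underside
- screw_1: M6 cap screw standing on its head, 26 mm tall, in front of the plate
- screw_2: M6 cap screw standing on its head, 30 mm tall, in front of the plate
- objective: silvery microscope objective standing upright, 33 mm across, 57 mm tall; origin at the centre of its underside
- needle_box: flat grey box with a clear lid, 45 x 62 x 16 mm; origin at the centre of its underside
Not all that is in view belongs to the job. Of the things shaped like the shim, the brass one is meant.

How it is judged:
By the outcome, as a careful person would: the job done as asked, in the order asked, and still so for the second after the job is handed in, with the robot touching nothing.
It also fails if it takes over 70 s, if anything falls off the work surface, if the arm or the gripper's body presses on something with over 40 N, if the wrist force passes 120 N, or if a joint passes its speed limit or range.

## Working session

There is one attempt and no reset: what is moved stays moved. The work goes in short steps, each a Python script; the robot and the scene stay as the last script left them, time stands still between calls to the robot, and variables do not carry over. Pictures are saved under pics/ and viewed, and the job is handed in when it is done.

```bash
ls; mkdir -p pics; python3 - <<'E'
from bench import manip, effector, viewer
import cv2
for n in ("side","top","wrist"):
    c=viewer.get_calibration(n); print(n,c)
    cv2.imwrite(f"pics/{n}0.png",viewer.get_image(n)[:,:,::-1])
print(manip.current_clock(),manip.current_tool_pos(),manip.current_tcp_rot(),manip.current_force(),manip.grip_depth)
E
```

```text
pics
side {'vfov': 50.435927867061146, 'cx': 324.4250162366257, 'cy': 199.83642614612356, 'eye': array([0.33979929, 0.77914299, 0.62081358]), 'attitude': array([-0.03650566,  0.88537304, -0.46291319,  0.02221012])}
top {'vfov': 49.170504002189254, 'cx': 323.4186208044412, 'cy': 199.2415919065389, 'eye': array([ 0.26776437, -0.04556008,  1.02634272]), 'attitude': array([-0.7017296 ,  0.70642563, -0.05050861,  0.07737742])}
wrist {'vfov': 63.99449969523663, 'cx': 319.36552911104155, 'cy': 199.08668180592173, 'eye': array([ 0.3309851 , -0.56444358,  0.3851326 ]), 'attitude': array([ 0.83133444, -0.53922787, -0.07385547,  0.11252433])}
0.15 [ 0.26461538 -0.5930498   0.18799893] [ 8.38924955e-01 -5.44246574e-01 -6.32748690e-04 -4.31453581e-04] [-0.26692274 -1.23157901 -0.20131424] 0.0188
```

View pics/top0.png

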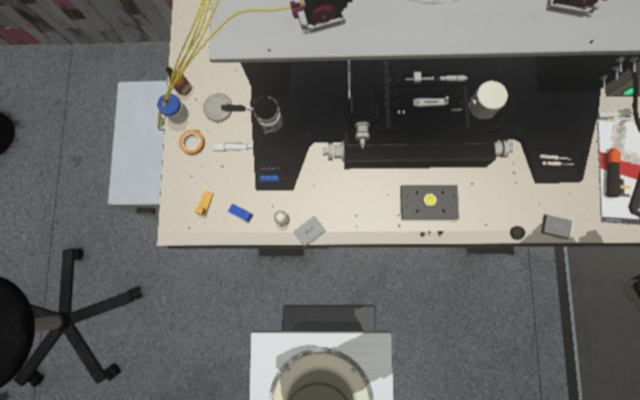

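View pics/side0.png

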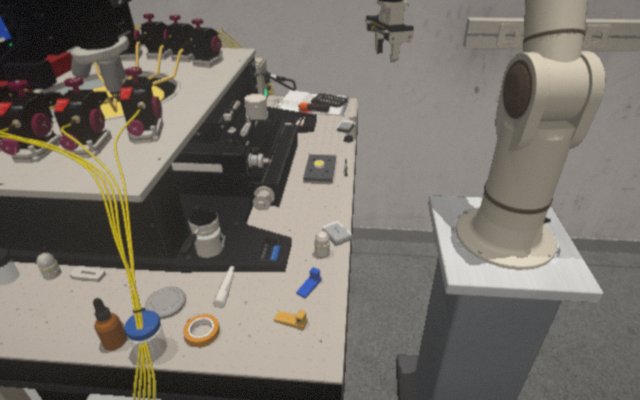

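View pics/wrist0.png

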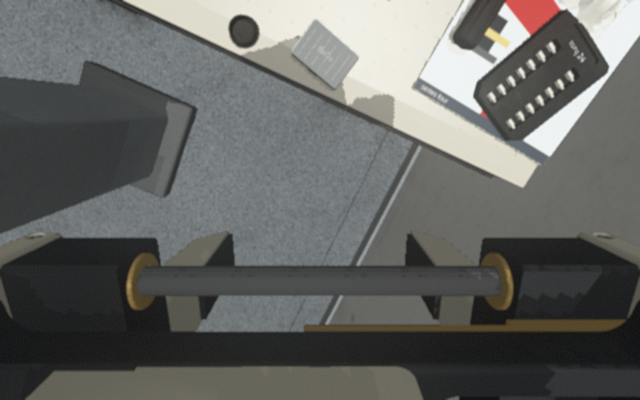

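Top view: plate at (430,202) with the yellow bubble on it, screws at (432,234). The shim-like things are an orange-yellow one at (205,203) and a blue one at (240,212), both also in the side view. I'll enlarge both candidates and measure.

```bash
cat > h.py <<'E'
from bench import manip, effector, viewer
import cv2, numpy as np
from scipy.spatial.transform import Rotation as R
def ray(c,uv):
    f=200/np.tan(np.radians(c['vfov'])/2)
    d=np.array([(uv[0]-c['cx'])/f,(uv[1]-c['cy'])/f,1.])
    return np.array(c['eye']),R.from_quat(c['attitude']).apply(d)
def onz(c,uv,z):
    e,d=ray(c,uv); return e+d*(z-e[2])/d[2]
def tri(c1,u1,c2,u2):
    e1,d1=ray(c1,u1);e2,d2=ray(c2,u2)
    d1=d1/np.linalg.norm(d1);d2=d2/np.linalg.norm(d2)
    s=np.linalg.lstsq(np.c_[d1,-d2],e2-e1,rcond=None)[0]
    a=e1+s[0]*d1;b=e2+s[1]*d2
    return (a+b)/2,np.linalg.norm(a-b)
def proj(c,p):
    f=200/np.tan(np.radians(c['vfov'])/2)
    q=R.from_quat(c['attitude']).inv().apply(np.array(p)-c['eye'])
    return np.array([f*q[0]/q[2]+c['cx'],f*q[1]/q[2]+c['cy']])
def quat(yaw): # tool down, tool x at angle yaw
    return (R.from_euler('z',yaw)*R.from_quat([1,0,0,0])).as_quat()
def crop(img,x0,y0,x1,y1,k,name):
    cv2.imwrite('pics/'+name,cv2.resize(img[y0:y1,x0:x1,::-1],None,fx=k,fy=k,interpolation=cv2.INTER_CUBIC))
E
python3 - <<'E'
from h import *
t=cv2.imread('pics/top0.png')[:,:,::-1]; s=cv2.imread('pics/side0.png')[:,:,::-1]
a=cv2.resize(t[165:235,165:335],(765,315),interpolation=cv2.INTER_CUBIC)
b=cv2.resize(s[255:335,265:355],(324,288),interpolation=cv2.INTER_CUBIC)
d=cv2.resize(t[170:250,380:480],(360,288),interpolation=cv2.INTER_CUBIC)
o=np.zeros((603,765,3),np.uint8);o[:315]=a;o[315:,:324]=b;o[315:,330:690]=d
cv2.imwrite('pics/crop1.png',o[:600,:,::-1])
ct=viewer.get_calibration('top')
for n,uv,z in [('brass',(205,203),.005),('blue',(240,212),.005),('plate',(430,202),.0195),('scr',(422,234),0),('scr',(440,234),0),('obj',(282,217),.03),('box',(309,231),.016)]: print(n,onz(ct,uv,z))
E
```

```text
brass [0.44875674 0.27740903 0.005     ]
blue [0.42615267 0.19208018 0.005     ]
plate [ 0.44333137 -0.25468412  0.0195    ]
scr [ 0.37110394 -0.23668203  0.        ]
scr [ 0.37080834 -0.2782986   0.        ]
obj [0.40970478 0.08807048 0.03      ]
box [0.37832582 0.02647793 0.016     ]
```

View pics/crop1.png

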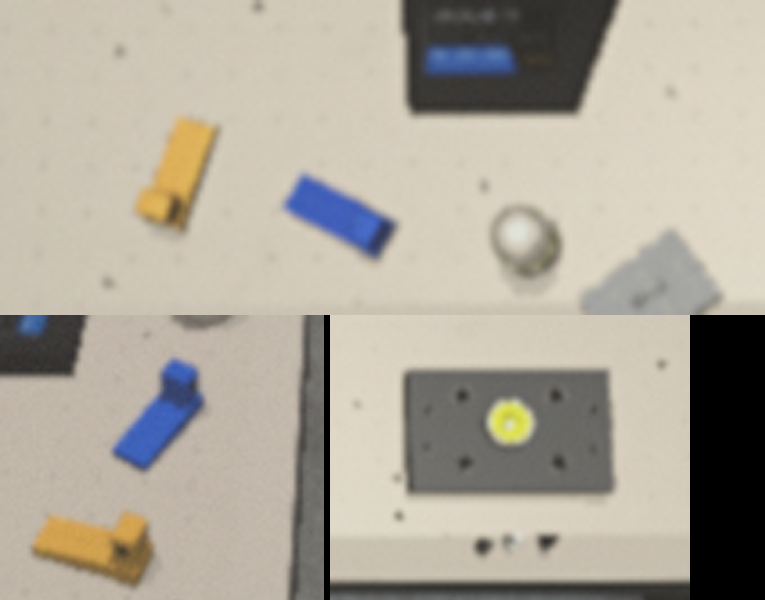

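Candidates: orange-yellow at (205,203) and blue at (240,212). The first is brass coloured, so it's the shim, with its tab near the robot and its nose away. The crop confirms it has the shim's form. Next I look at the plate from two wrist poses.

```bash
python3 - <<'E'
from h import *
import pickle
out=[]
for i,p in enumerate([(0.40,-0.33,0.20),(0.38,-0.20,0.20)]):
    try:
        manip.move_pose(p,quat(-np.pi/2))
    except Exception as e: print(e)
    if i==0: effector.close(20)
    manip.sleep(0.2)
    c=viewer.get_calibration('wrist'); im=viewer.get_image('wrist')
    cv2.imwrite(f'pics/w{i+1}.png',im[:,:,::-1]); out.append(c)
    print(manip.current_clock(),manip.current_tool_pos(),manip.current_force(),manip.current_q().round(2) , manip.current_finger_gap())
pickle.dump(out,open('cal1.pkl','wb'))
E
```

```text
2.9833 [ 0.39998387 -0.33000674  0.1999946 ] [-0.40928234  0.94331973 -0.15731404] [ 1.06  0.26 -0.49  1.86  0.14  1.05 -1.06] 0.0006751333056586755
3.825 [ 0.38017133 -0.20088345  0.19996072] [-0.35099723  0.15222191 -0.5611968 ] [ 0.98  0.09 -0.58  2.05  0.05  1.02 -1.2 ] 0.00037808728048032596
```

View pics/w1.png

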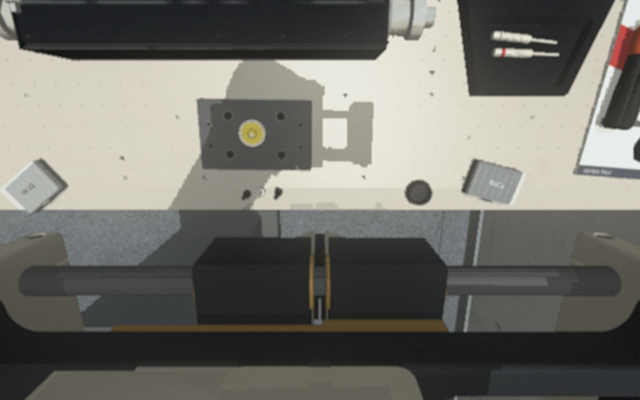

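View pics/w2.png

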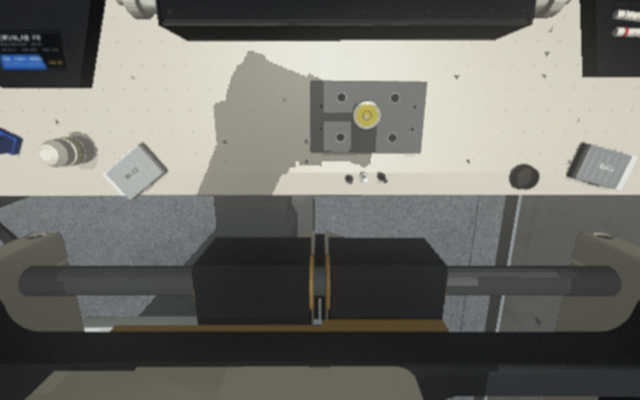

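Wrist 1: plate spans about (197..313, 99..170), bubble at (252,133). Wrist 2: plate about (311..427, 81..154), bubble at (367,115). Now I extract the plate outline from each and cross the rays.

```bash
python3 - <<'E'
from h import *
import pickle
cs=pickle.load(open('cal1.pkl','rb'))
rs=[(185,90,325,180),(300,72,440,163)]
qs=[];tiles=[]
for i,(c,r) in enumerate(zip(cs,rs)):
    im=cv2.imread(f'pics/w{i+1}.png'); 
    x0,y0,x1,y1=r; k=5
    s=cv2.resize(im[y0:y1,x0:x1],None,fx=k,fy=k,interpolation=cv2.INTER_CUBIC)
    hsv=cv2.cvtColor(s,cv2.COLOR_BGR2HSV); m=((hsv[...,2]<110)).astype(np.uint8)*255
    m=cv2.morphologyEx(m,cv2.MORPH_OPEN,np.ones((45,45)))
    cn=max(cv2.findContours(m,cv2.RETR_EXTERNAL,cv2.CHAIN_APPROX_NONE)[0],key=cv2.contourArea)
    ap=cv2.approxPolyDP(cv2.convexHull(cn),12,True)[:,0]
    cv2.polylines(s,[ap],True,(0,0,255),1)
    y=cv2.inRange(hsv,(20,90,100),(40,255,255)); M=cv2.moments(y); b=(M['m10']/M['m00']/k+x0-.4,M['m01']/M['m00']/k+y0-.4)
    q=ap/k+np.array([x0,y0])-.4; print(i,q.tolist(),'bub',b); tiles.append(s[:,:640]);qs.append((q,b))
    for p in q: print('   ',onz(c,p,.0195).round(4))
cv2.imwrite('pics/crop2.png',cv2.resize(np.vstack([t[:450] for t in tiles]),None,fx=.66,fy=.66))
p,e=tri(cs[0],qs[0][1],cs[1],qs[1][1]); print('bubble',p,e)
h1=[(228,116),(284,116),(281,155),(230,155)];h2=[(341,98),(395,98),(392,139),(340,137)]
for a,b in zip(h1,h2): print('hole',tri(cs[0],a,cs[1],b))
ct=viewer.get_calibration('top')
for uv in [(517,233),(545,238)]: print(onz(ct,uv,.01))
print('rail', onz(cs[0],(250,58),.0),onz(cs[0],(250,58),.05))
E
```

```text
0 [[210.4, 102.8], [224.0, 99.19999999999999], [310.0, 100.8], [309.8, 167.6], [202.79999999999998, 167.79999999999998], [201.6, 141.79999999999998]] bub (251.65937990107372, 132.78677765713596)
    [ 0.4809 -0.2074  0.0195]
    [ 0.4848 -0.223   0.0195]
    [ 0.4831 -0.32    0.0195]
    [ 0.4069 -0.3191  0.0195]
    [ 0.4067 -0.1916  0.0195]
    [ 0.4373 -0.1931  0.0195]
1 [[320.20000000000005, 80.6], [352.40000000000003, 112.19999999999999], [352.40000000000003, 121.0], [323.40000000000003, 152.0], [312.0, 152.0], [310.20000000000005, 83.39999999999999]] bub (366.5719380572501, 114.73397465978414)
    [ 0.4848 -0.2026  0.0195]
    [ 0.4509 -0.2392  0.0195]
    [ 0.4411 -0.2395  0.0195]
    [ 0.4057 -0.2063  0.0195]
    [ 0.4057 -0.1929  0.0195]
    [ 0.4819 -0.1915  0.0195]
bubble [ 0.44820769 -0.25410869  0.02905934] 0.00010771528443820496
hole (array([ 0.46639013, -0.22602182,  0.01898491]), np.float64(0.0001086068593941684))
hole (array([ 0.46642559, -0.2890536 ,  0.00966848]), np.float64(0.00027370102508762707))
hole (array([ 0.42149175, -0.28557892,  0.02135234]), np.float64(0.0013519055831683797))
hole (array([ 0.4226737 , -0.2255161 ,  0.02117058]), np.float64(0.0010571096273646826))
[ 0.37085915 -0.45105856  0.01      ]
[ 0.35896998 -0.51302276  0.01      ]
rail [ 0.53057382 -0.25092662  0.        ] [ 0.52326311 -0.26093687  0.05      ]
```

View pics/crop2.png

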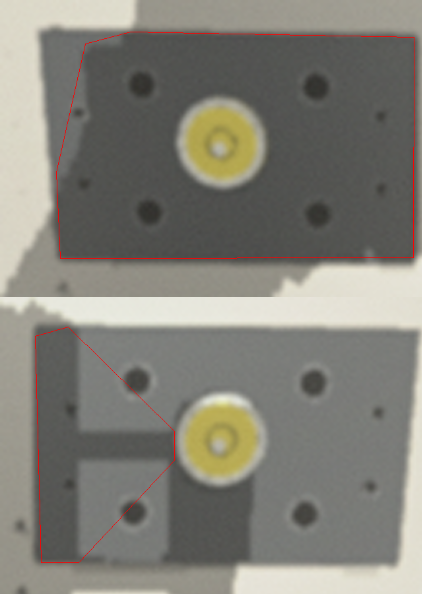

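```bash
python3 - <<'E'
from h import *
import pickle
cs=pickle.load(open('cal1.pkl','rb'))
A=[(197.1,99.4),(311,101.5),(309.8,168.6),(203,168.2)];B=[(310.9,81.4),(426.4,82.3),(420.9,153),(312.1,152.4)]
P=[]
for a,b in zip(A,B):
    p,e=tri(cs[0],a,cs[1],b); pa=onz(cs[0],a,.0195);pb=onz(cs[1],b,.0195); print(p.round(4),round(e,4),pa[:2].round(4),pb[:2].round(4)); P.append((pa+pb)/2)
P=np.array(P); c=P.mean(0); print('centre',c,'yaw x', np.degrees(np.arctan2(*( (P[0]-P[1])[:2]))), 'sizes',[np.linalg.norm(P[i]-P[(i+1)%4]).round(4) for i in range(4)])
# left edge/right edge yaw
for i,j in [(1,0),(2,3),(3,0),(2,1)]:
    d=(P[j]-P[i])[:2]; print(np.degrees(np.arctan2(d[1],d[0])).round(1))
E
```

```text
[ 0.4844 -0.1922  0.0179] 0.0005 [ 0.4846 -0.1927] [ 0.484  -0.1923]
[ 0.4826 -0.321   0.0187] 0.0006 [ 0.4823 -0.3211] [ 0.4828 -0.3207]
[ 0.4058 -0.3194  0.0245] 0.0016 [ 0.4057 -0.3191] [ 0.4043 -0.3211]
[ 0.4062 -0.193   0.0227] 0.0011 [ 0.4062 -0.1918] [ 0.4053 -0.193 ]
centre [ 0.44439611 -0.25646104  0.0195    ] yaw x 0.7692173701113052 sizes [np.float64(0.1284), np.float64(0.0775), np.float64(0.1277), np.float64(0.0785)]
89.2
89.7
-0.1
-0.6
```

Plate measured: centre (0.4445, -0.2565), yaw about -0.5°, size 128x78 mm, top z about 0.019–0.02, which agrees with the text. Now I press the four corners with the shut fingers.

```bash
cat >> h.py <<'E'
C0=np.array([0.4445,-0.2565]); YAW=np.radians(-0.5)
def corner(n):
    sx=-1 if n in(1,2) else 1; sy=1 if n in(1,3) else -1
    c,s=np.cos(YAW),np.sin(YAW); v=np.array([.032*sx,.050*sy]); return C0+np.array([c*v[0]-s*v[1],s*v[0]+c*v[1]])
def F(n=4,dt=0.01):
    a=[]
    for _ in range(n): a.append(manip.current_force()); manip.sleep(dt)
    return np.mean(a,0)
def press(n,fz=7.0,zmin=0.0105):
    p=corner(n); q=quat(-np.pi/2)
    manip.servo_line([p[0],p[1],.032],q,vel=.15); manip.sleep(.1)
    b=F(5); log=[]; z=.0225
    manip.servo_line([p[0],p[1],z],vel=.06)
    while z>zmin:
        f=F(3)-b; a=manip.current_tool_pos(); log.append((round(a[2]*1e3,2),round(f[2],2)))
        if f[2]>fz: break
        z-=.0006; manip.servo_line([p[0],p[1],z],vel=.012)
    manip.servo_line([p[0],p[1],.0225],vel=.03); 
    print(n,manip.current_clock(),'bias',b.round(2),log,'lat',(f-0).round(1))
    manip.servo_line([p[0],p[1],.034],vel=.12)
    return log
E
python3 - <<'E'
from h import *
p=corner(1)
manip.move_pose([p[0],p[1],.05],quat(-np.pi/2))
print(manip.current_clock())
press(1)
E
```

```text
4.4833
1 11.5417 bias [ 0.26 -0.18 -0.  ] [(np.float64(22.21), np.float64(-0.11)), (np.float64(21.9), np.float64(-0.4)), (np.float64(21.28), np.float64(-0.56)), (np.float64(20.68), np.float64(-0.24)), (np.float64(20.07), np.float64(0.38)), (np.float64(19.48), np.float64(0.72)), (np.float64(18.87), np.float64(0.89)), (np.float64(18.26), np.float64(0.22)), (np.float64(17.67), np.float64(-0.39)), (np.float64(17.08), np.float64(-0.34)), (np.float64(16.47), np.float64(0.06)), (np.float64(15.87), np.float64(0.04)), (np.float64(15.28), np.float64(-0.56)), (np.float64(14.67), np.float64(-0.17)), (np.float64(14.06), np.float64(-0.04)), (np.float64(13.48), np.float64(0.11)), (np.float64(12.88), np.float64(0.05)), (np.float64(12.27), np.float64(0.53)), (np.float64(11.68), np.float64(-0.02)), (np.float64(11.07), np.float64(-0.3)), (np.float64(10.45), np.float64(-0.49))] lat [-0.5 -0.  -0.5]
```

No force at 9 mm below the expected top, so something is off. I'll look.

```bash
python3 - <<'E'
from h import *
print(manip.current_tool_pos(),corner(1),manip.current_force())
cs=viewer.get_calibration('side'); ims=viewer.get_image('side'); imt=viewer.get_image('top'); ct=viewer.get_calibration('top')
a=cv2.resize(ims[100:220,270:390],(480,480),interpolation=cv2.INTER_CUBIC)
b=cv2.resize(imt[170:250,385:465],(320,320),interpolation=cv2.INTER_CUBIC)
o=np.zeros((480,800,3),np.uint8);o[:,:480]=a;o[:320,480:]=b
cv2.imwrite('pics/press1.png',o[:,:,::-1])
P=manip.current_tool_pos(); print(proj(cs,P),proj(ct,P))
for n in (1,2,3,4): print(n,proj(cs,[*corner(n),.0195]),proj(ct,[*corner(n),.0195]))
E
```

```text
[ 0.41351728 -0.20659558  0.03434301] [ 0.41293755 -0.20622265] [ 1.11736358  0.19335154 -0.34752268]
[329.76383844 169.62167241] [410.46249181 214.28884993]
1 [329.72671818 174.1656828 ] [409.46701716 215.16226437]
2 [332.6017893 156.3384704] [453.22123396 215.16002456]
3 [306.36874874 173.12995322] [408.64896115 188.03794905]
4 [310.77001653 155.4447131 ] [451.90499537 187.932282  ]
```

View pics/press1.png

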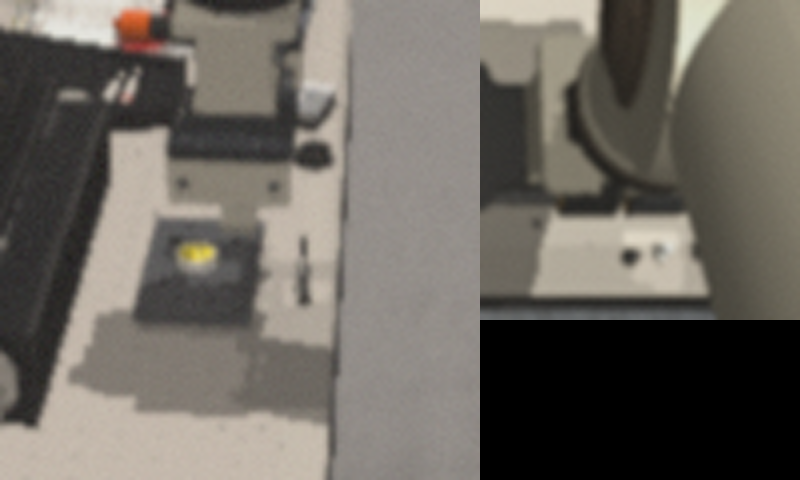

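```bash
python3 - <<'E'
from h import *
cs=viewer.get_calibration('side'); ims=viewer.get_image('side'); c=viewer.get_calibration('wrist'); imw=viewer.get_image('wrist')
P=manip.current_tool_pos(); print('tcp in wrist',proj(c,P),'at tip+2cm',proj(c,P+[0,0,.02]))
print('bubble in side',proj(cs,[.448,-.254,.029]), 'start tcp side',proj(cs,[0.2646,-0.593,0.188]))
crop(ims,285,135,355,195,9,'s3.png'); cv2.imwrite('pics/w3.png',imw[:,:,::-1])
print(manip.current_clock())
E
```

```text
tcp in wrist [318.49211656 225.53945407] at tip+2cm [318.40527792 237.20492949]
bubble in side [318.53882522 161.92086639] start tcp side [384.90201491  68.55808732]
11.9917
```

View pics/s3.png

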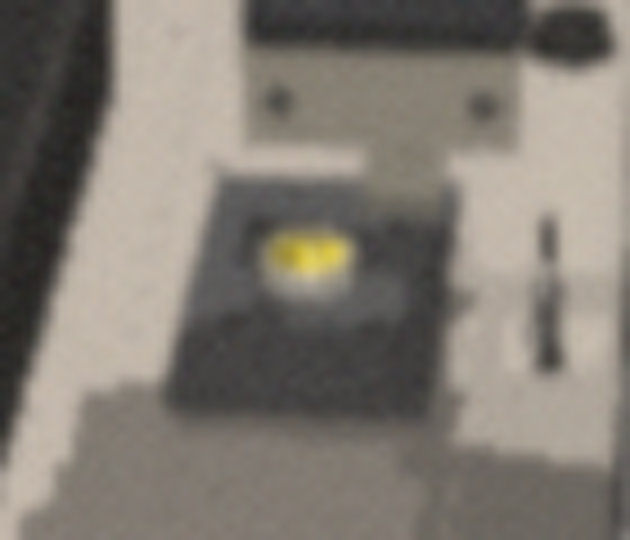

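View pics/w3.png

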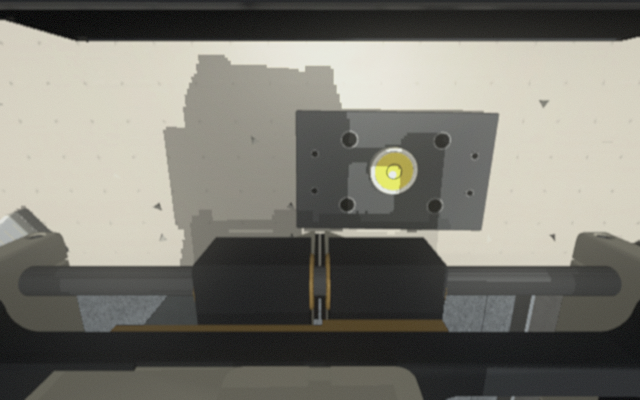

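Seen in the side view, the finger ends at (330,158), while the reported TCP projects to (330,170). In the wrist view the tips end at row ~233 instead of ~220. So the physical tips look about 30 mm higher than reported. I'll quantify this.

```bash
python3 - <<'E'
from h import *
c=viewer.get_calibration('wrist'); P=np.array(manip.current_tool_pos()); Rt=R.from_quat(manip.current_tcp_rot())
print('tool z',Rt.apply([0,0,1]), 'cam fwd',R.from_quat(c['attitude']).apply([0,0,1]), 'eye-tcp',c['eye']-P)
for dz in (0,.01,.02,.03,.04):
  print(dz,[ (proj(c,P+Rt.apply([x,y,-dz]))).round(0).tolist() for x in (-.046,0,.046) for y in (-.0095,.0095)])
cs=viewer.get_calibration('side')
for dz in (0,.01,.02,.03,.04): print(dz,[proj(cs,P+Rt.apply([0.015,y,-dz])).round(1).tolist() for y in (-.0095,.0095)],[proj(cs,P+Rt.apply([-0.015,y,-dz])).round(1).tolist() for y in (-.0095,.0095)])
w0=cv2.imread('pics/w3.png'); w=cv2.imread('pics/wrist0.png')
cv2.imwrite('pics/f0.png',np.hstack([cv2.resize(w0[215:335,270:370],(400,480),interpolation=cv2.INTER_CUBIC),cv2.resize(w[215:335,150:250],(400,480),interpolation=cv2.INTER_CUBIC)]))
E
```

```text
tool z [-4.84867791e-04  2.58555782e-04 -9.99999849e-01] cam fwd [-2.67158368e-01  1.04250647e-04 -9.63652632e-01] eye-tcp [ 0.07259856 -0.00052964  0.19722322]
0 [[247.0, 212.0], [249.0, 239.0], [319.0, 212.0], [319.0, 239.0], [390.0, 212.0], [388.0, 239.0]]
0.01 [[244.0, 217.0], [246.0, 245.0], [319.0, 217.0], [319.0, 245.0], [393.0, 217.0], [391.0, 245.0]]
0.02 [[240.0, 222.0], [242.0, 252.0], [319.0, 222.0], [319.0, 252.0], [397.0, 222.0], [395.0, 252.0]]
0.03 [[236.0, 228.0], [238.0, 259.0], [318.0, 228.0], [318.0, 259.0], [401.0, 228.0], [399.0, 259.0]]
0.04 [[231.0, 235.0], [234.0, 268.0], [318.0, 235.0], [318.0, 268.0], [406.0, 235.0], [403.0, 268.0]]
0 [[326.8, 166.8], [333.7, 167.0]] [[325.9, 172.4], [333.0, 172.7]]
0.01 [[326.8, 163.6], [333.8, 163.9]] [[325.9, 169.2], [333.0, 169.5]]
0.02 [[326.8, 160.4], [333.8, 160.6]] [[325.8, 166.0], [333.0, 166.2]]
0.03 [[326.7, 157.1], [333.8, 157.4]] [[325.8, 162.7], [333.0, 162.9]]
0.04 [[326.7, 153.8], [333.8, 154.1]] [[325.8, 159.3], [333.1, 159.6]]
```

View pics/f0.png

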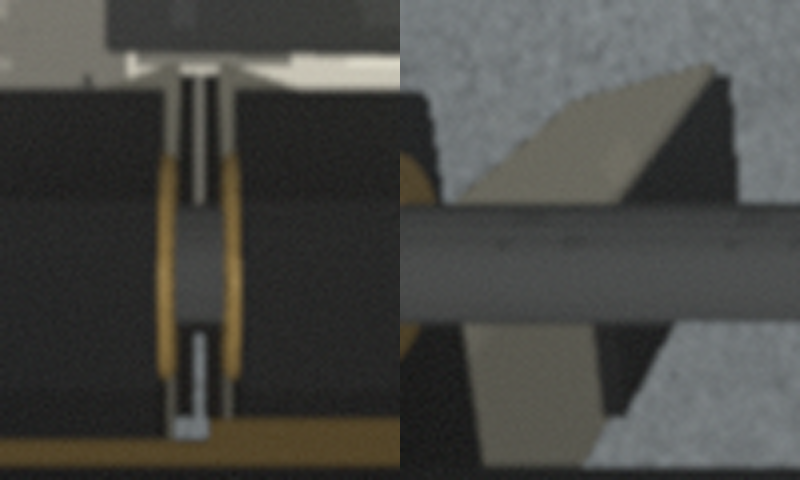

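Both the open and shut views put the real tips 34–40 mm above the reported TCP. I'll make a guarded descent to find the true contact at corner 1.

```bash
python3 - <<'E'
from h import *
p=corner(1); b=F(4)
manip.servo_line([p[0],p[1],.010],vel=.12)
z=.008; log=[]
while z>-.03:
    try: manip.servo_line([p[0],p[1],z],vel=.03)
    except Exception as e: print('err',e); break
    f=F(2)-b; log.append((round(manip.current_tool_pos()[2]*1e3,1),round(f[2],1)))
    if f[2]>6: break
    z-=.0012
print(log,f,manip.current_clock())
viewer_im=viewer.get_image('side'); crop(viewer_im,285,135,355,195,9,'s4.png')
print(manip.current_force()-b, manip.current_tool_pos())
E
```

```text
[(np.float64(8.4), np.float64(-0.2)), (np.float64(6.9), np.float64(0.2)), (np.float64(5.5), np.float64(-0.2)), (np.float64(4.3), np.float64(-0.1)), (np.float64(3.1), np.float64(-0.3)), (np.float64(1.9), np.float64(-0.2)), (np.float64(0.8), np.float64(0.0)), (np.float64(-0.5), np.float64(0.9)), (np.float64(-1.7), np.float64(-0.1)), (np.float64(-2.9), np.float64(-0.4)), (np.float64(-4.1), np.float64(-0.0)), (np.float64(-5.3), np.float64(0.1)), (np.float64(-6.5), np.float64(-0.2)), (np.float64(-7.7), np.float64(0.2)), (np.float64(-8.9), np.float64(0.6)), (np.float64(-10.1), np.float64(0.3)), (np.float64(-11.3), np.float64(0.0)), (np.float64(-12.5), np.float64(0.0)), (np.float64(-13.6), np.float64(0.4)), (np.float64(-14.9), np.float64(-0.3)), (np.float64(-16.1), np.float64(-0.5)), (np.float64(-17.3), np.float64(0.3)), (np.float64(-18.4), np.float64(0.7)), (np.float64(-19.3), np.float64(5.1)), (np.float64(-19.7), np.float64(16.5))] [-3.61869349  1.85226595 16.45044681] 19.0417
[-3.4663014   2.58043907 16.10850659] [ 0.41322521 -0.2061241  -0.01972978]
```

View pics/s4.png

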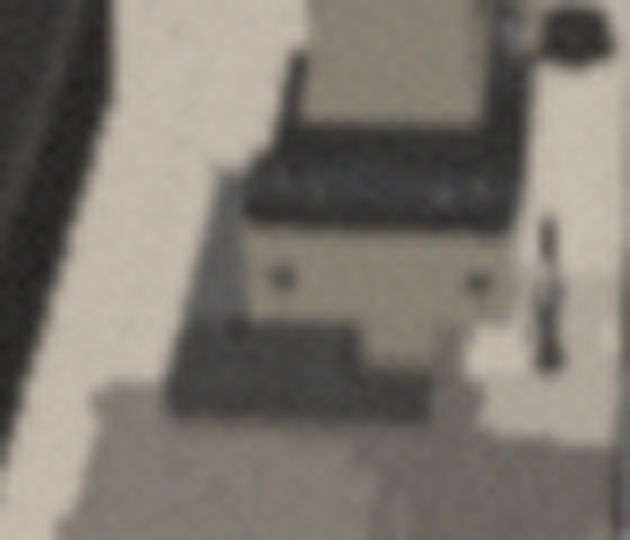

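True contact came at reported TCP z ≈ -18.6 mm. So the physical tips are 38 mm behind the reported TCP (2 × grip_depth), which agrees with both views, and I'll apply that from now on. Corner 1 is stiff: it gives under 1 mm for 5–16 N. Now the other corners.

```bash
cat >> h.py <<'E'
T=.038   # real tip z = reported TCP z + T
def press2(n,fz=6.5,z0=.0207,zmin=.0115,step=.0009,hover=.031):
    p=corner(n); q=quat(-np.pi/2)
    manip.servo_line([p[0],p[1],hover-T],q,vel=.2)
    b=F(3); z=z0; log=[]
    while z>zmin:
        manip.servo_line([p[0],p[1],z-T],vel=.04)
        f=F(2)-b; log.append((float(round((manip.current_tool_pos()[2]+T)*1e3,1)),float(round(f[2],1))))
        if f[2]>fz: break
        z-=step
    manip.servo_line([p[0],p[1],z0-T],vel=.03)
    manip.servo_line([p[0],p[1],hover-T],vel=.15)
    print(n,round(manip.current_clock(),2),log)
    return log
E
python3 - <<'E'
from h import *
p=manip.current_tool_pos()
manip.servo_line([p[0],p[1],.0207-T],vel=.03); manip.servo_line([p[0],p[1],.031-T],vel=.15)
for n in (2,4,3): press2(n)
crop(viewer.get_image('side'),285,135,355,195,9,'s5.png')
E
```

```text
2 22.01 [(20.4, -0.7), (19.9, 0.9), (19.2, 5.6), (18.6, 8.1)]
4 24.23 [(20.4, 0.8), (19.9, 1.2), (19.2, 5.0), (18.7, 9.8)]
3 27.51 [(20.3, -0.4), (19.9, -0.1), (19.0, -0.0), (18.1, 1.6), (17.2, 2.6), (16.5, 4.1), (15.8, 6.6)]
```

View pics/s5.png

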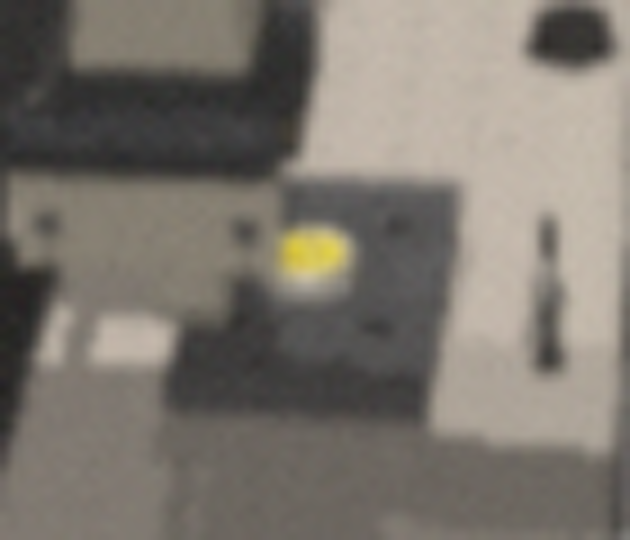

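Corner 3 (far left) is the low one: it gives about 4.5 mm and is soft, while corners 1, 2 and 4 are stiff at about 1.3 mm. The bubble still stands in the picture, at (310,250) of the crop. Next I go over the brass shim and measure it from two wrist views.

```bash
python3 - <<'E'
from h import *
import pickle
p=manip.current_tool_pos()
manip.servo_line([p[0],p[1],.10],vel=.3)
cs=[]
for i,(pp) in enumerate([(.40,.25,.13),(.40,.31,.13)]):
    manip.move_pose(pp,quat(np.radians(-30)))
    if i==0: effector.open_jaws()
    manip.sleep(.1)
    c=viewer.get_calibration('wrist'); im=viewer.get_image('wrist'); cs.append(c)
    cv2.imwrite(f'pics/sh{i}.png',im[:,:,::-1])
pickle.dump(cs,open('cal2.pkl','wb'))
print(manip.current_clock(),manip.current_q().round(2),manip.current_finger_gap())
E
python3 - <<'E'
import cv2,numpy as np
a=cv2.imread('pics/sh0.png');b=cv2.imread('pics/sh1.png')
cv2.imwrite('pics/sh01.png',cv2.resize(np.hstack([a[:300],b[:300]]),(800,188)))
E
```

```text
31.875 [ 0.13  0.49 -1.05  1.95  0.51  1.   -1.69] 0.0918025153506497
```

View pics/sh0.png

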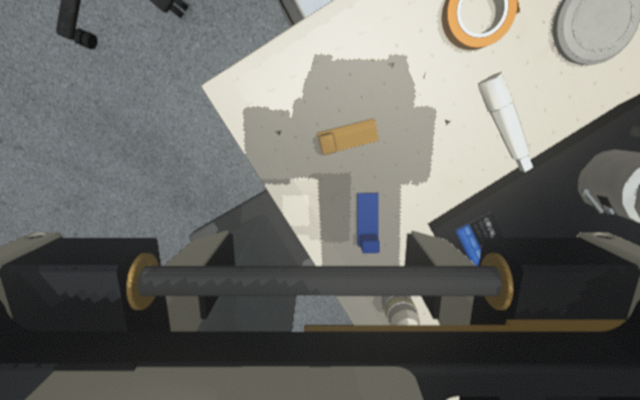

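View pics/sh1.png

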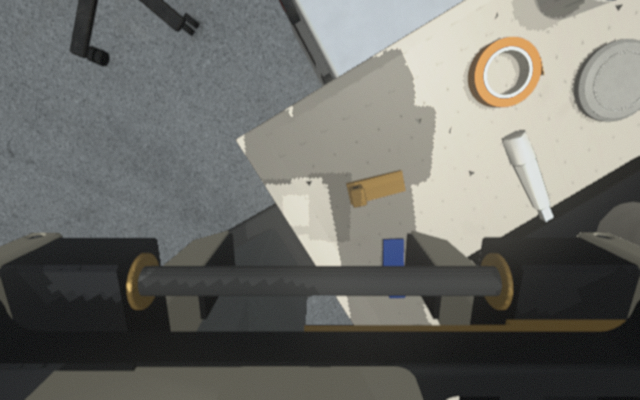

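The brass shim is at (348,136) in the first view (tab at its left end, nose right) and at (376,188) in the second. I enlarge both to pick the points.

```bash
python3 - <<'E'
from h import *
a=cv2.imread('pics/sh0.png')[105:165,305:395];b=cv2.imread('pics/sh1.png')[158:218,335:425]
f=lambda s:cv2.resize(s,None,fx=8,fy=8,interpolation=cv2.INTER_CUBIC)[:290*2-190+90]
o=np.vstack([cv2.resize(a,(450*1,300),interpolation=cv2.INTER_CUBIC),cv2.resize(b,(450,300),interpolation=cv2.INTER_CUBIC)])
cv2.imwrite('pics/shc.png',o)
for n,r in (('sh0',(305,105)),('sh1',(335,158))):
    im=cv2.imread(f'pics/{n}.png')[r[1]:r[1]+60,r[0]:r[0]+90]; im=cv2.resize(im,None,fx=5,fy=5,interpolation=cv2.INTER_CUBIC)
    h=cv2.cvtColor(im,cv2.COLOR_BGR2HSV); m=cv2.inRange(h,(10,110,60),(30,255,255)); cn=max(cv2.findContours(m,0,cv2.CHAIN_APPROX_NONE)[0],key=cv2.contourArea)
    rc=cv2.minAreaRect(cn); print(n,(cv2.boxPoints(rc)/5+r).round(1).tolist())
E
```

```text
sh0 [[317.8, 133.5], [373.8, 119.0], [379.2, 139.8], [323.1, 154.3]]
sh1 [[347.2, 184.4], [400.8, 170.5], [406.8, 193.5], [353.2, 207.4]]
```

View pics/shc.png

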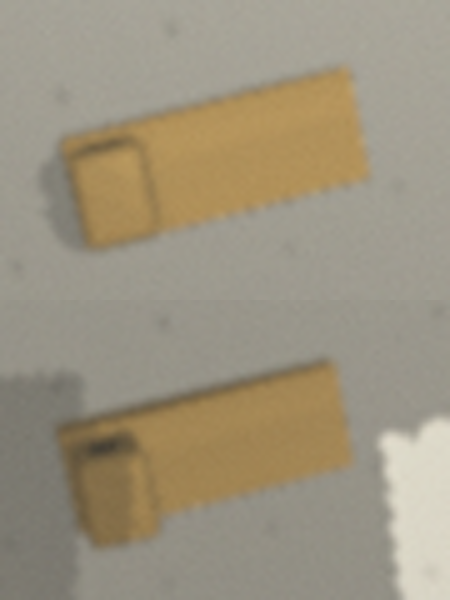

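```bash
python3 - <<'E'
from h import *
import pickle
cs=pickle.load(open('cal2.pkl','rb'))
t,e=tri(cs[0],(328.6,143.4),cs[1],(358.6,197.4)); n,e2=tri(cs[0],(377,129.7),cs[1],(403.7,180.5))
print('tab top',t,e,'nose',n,e2)
ta=[onz(c,u,.030) for c,u in zip(cs,[(328.6,143.4),(358.6,197.4)])]; na=[onz(c,u,.006) for c,u in zip(cs,[(377,129.7),(403.7,180.5)])]
print(ta,na); d=np.mean(na,0)-np.mean(ta,0); print('len',np.linalg.norm(d[:2]),'heading',np.degrees(np.arctan2(d[1],d[0])))
for c,u in zip(cs,[[(317.8,133.5),(373.8,119.0)],[(353.2,207.4),(406.8,193.5)]]):
    a,b=[onz(c,x,.008) for x in u]; print('edge hd',np.degrees(np.arctan2(*(b-a)[[1,0]])))
for yaw in (-20,-15,160):
  for z in (.03,-.016): print(yaw,z,manip.solve_ik([*np.mean(ta,0)[:2],z],quat(np.radians(yaw))))
print(manip.solve_ik([.4665,-.1335,-.016],quat(-np.pi/2)))
E
```

```text
tab top [0.42906884 0.28201862 0.02902098] 0.0006454933846244685 nose [0.47680887 0.26729496 0.00427629] 1.0078149408303831e-05
[array([0.42941528, 0.282114  , 0.03      ]), array([0.4287714 , 0.28231289, 0.03      ])] [array([0.47658913, 0.26753223, 0.006     ]), array([0.47659835, 0.26785068, 0.006     ])]
len 0.049670683361714325 heading -16.99962366714118
edge hd -15.744465017474575
edge hd -14.722220922195568
-20 0.03 [ 0.10133821  0.65930343 -0.93942905  1.99703707  0.71438789  0.85526901
 -1.58924621]
-20 -0.016 [ 0.04473524  0.7242643  -0.86371187  2.01189576  0.79562996  0.78272168
 -1.65046432]
-15 0.03 [ 0.11355063  0.66932361 -0.9578681   1.99671535  0.7303464   0.86445602
 -1.51453811]
-15 -0.016 [ 0.05708793  0.7336286  -0.88160003  2.01155227  0.81184301  0.79263404
 -1.57545104]
160 0.03 [ 0.30071851  0.93807156 -1.3051836   1.99224569  1.04359673  1.12067863
  1.31182321]
160 -0.016 [ 0.29421747  1.07402352 -1.3082032   2.00563941  1.1938437   1.15081555
  1.22932617]
[ 0.78516504  0.60966949 -0.6845576   2.08335799  0.62966399  0.66219891
 -1.89690468]
```

Tab top at (0.429, 0.282, 0.029) and nose 49.7 mm ahead, heading about -16.5°; heights and length agree with the text. Now I grip the tab's top (so the jaws can later open above the plate), carry the shim, and set it down short of the plate.

```bash
python3 - <<'E'
from h import *
q=quat(np.radians(-16.5)); x,y=.4291,.2821
manip.move_pose([x,y,.04-T],q)
manip.servo_line([x,y,.022-T],vel=.08)
effector.close(30); g=manip.current_finger_gap(); print('gap',g,manip.current_clock(),manip.current_tool_pos()+[0,0,T])
if .011<g<.017:
    manip.servo_line([x,y,.11-T],vel=.25); g=manip.current_finger_gap(); print('lifted gap',g)
    q2=quat(np.radians(-90.5))
    manip.move_pose([.4665,-.134,.06-T],q2)
    manip.servo_line([.4665,-.134,.0265-T],vel=.15)
    print('gap',manip.current_finger_gap(),manip.current_clock())
    cv2.imwrite('pics/side6.png',viewer.get_image('side')[:,:,::-1]); crop(viewer.get_image('side'),270,130,370,205,8,'s6.png')
E
```

```text
gap 0.013939204301069418 34.0417 [0.42905406 0.28215511 0.02199497]
lifted gap 0.013826463622852739
gap 0.013455029007596727 36.4667
```

View pics/s6.png

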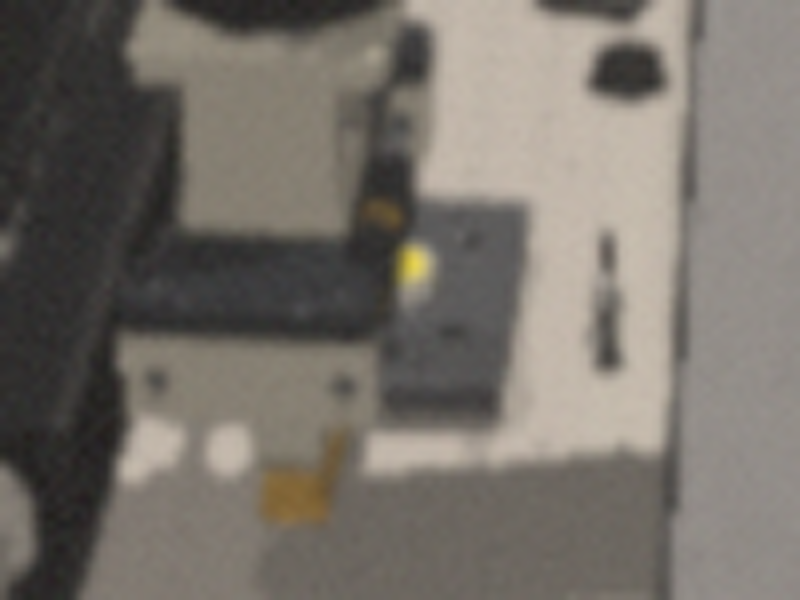

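The shim is held upright in line with the far-left end (heel at (295,495) in the crop). Now set it down and release so that it lies flat.

```bash
python3 - <<'E'
from h import *
b=F(4); x,y=.4665,-.134
z=.0240
while z>.0208:
    manip.servo_line([x,y,z-T],vel=.03); f=F(3)-b; print(round(z,4),f.round(2))
    if f[2]>1.5: break
    z-=.0005 if z<.0228 else .0012
effector.open_jaws()
manip.servo_line([x,y,.0235-T],vel=.05)
c=viewer.get_calibration('wrist'); im=viewer.get_image('wrist'); ims=viewer.get_image('side')
cv2.imwrite('pics/w7.png',im[:,:,::-1]); crop(ims,270,130,370,205,8,'s7.png')
print(manip.current_clock(),manip.current_tool_pos(),proj(c,[x,-.192,.0195]),proj(c,[x,-.184,.003]))
E
```

```text
0.024 [-0.11 -0.42 -0.4 ]
0.0228 [ 0.27 -0.52  0.11]
0.0216 [-1.51 -0.4   5.9 ]
39.075 [ 0.46654003 -0.13405134 -0.01445129] [423.48813369 246.06159927] [401.58521768 234.99061901]
```

View pics/s7.png

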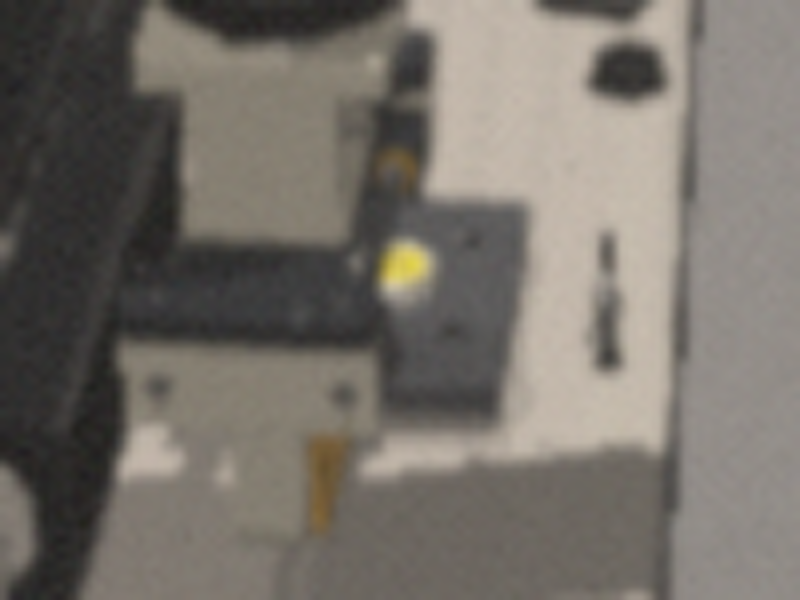

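View pics/w7.png

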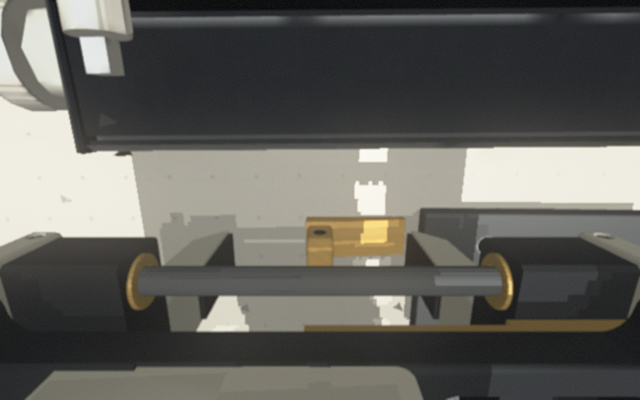

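The shim lies flat, with the tab at col 306–332 and the nose at (404,235). That is about 6 mm short of the plate's end at (419,215). Now I regrip high and slide it in under force watch.

```bash
python3 - <<'E'
from h import *
x,y=.4665,-.134; z=.0225-T
manip.servo_line([x,y,z],vel=.05)
b0=F(5); effector.close(25); print('gap',manip.current_finger_gap()); b=F(6); print('b0',b0.round(2),'b',b.round(2))
manip.servo_line([x,-.150,z],vel=.04); b1=F(8); print('free slide',(b1-b0).round(2),manip.current_clock())
y=-.1530; log=[]
while y>-.1626:
    manip.servo_line([x,y,z],vel=.02); f=F(8)-b0; a=manip.current_tool_pos()
    log.append((float(round(a[1]*1e3,2)),f.round(2).tolist()))
    if f[1]>2.6: break
    y-=.0007
for l in log: print(l)
print(manip.current_clock(),F(8)-b0)
E
```

```text
gap 0.013786230681777645
b0 [-0.14  0.02  0.07] b [ 0.07  0.02 -0.02]
free slide [ 0.21 -0.99 -0.03] 41.225
(-152.76, [0.36, 0.39, 0.25])
(-153.31, [-0.06, 1.99, 0.88])
(-154.29, [0.19, 2.17, 1.0])
(-155.11, [0.33, 2.46, 0.57])
(-155.8, [0.13, 2.54, 0.52])
(-156.43, [0.06, 2.74, 1.26])
43.175 [0.41402633 3.05997423 0.80080974]
```

The force rose earlier and flatter than a pure bearing should, which could be vertical preload plus friction. The nose is only about 14 mm in. I'll release, look, and measure the insertion depth.

```bash
python3 - <<'E'
from h import *
effector.open_jaws(); b=F(6)
c=viewer.get_calibration('wrist'); im=viewer.get_image('wrist'); crop(im,280,190,440,290,5,'w8.png'); cv2.imwrite('pics/w8full.png',im[:,:,::-1])
import pickle; pickle.dump((c,b),open('cal8.pkl','wb'))
print(manip.current_clock(),b,manip.current_tool_pos())
for y in (-.190,-.192,-.194): print(y,proj(c,[.4845,y,.0195]),proj(c,[.4845,y,.0075]))
for y in (-.1494,-.1564,-.1634): print('tabtop',y,proj(c,[.4755,y,.030]),proj(c,[.4665,y,.030]))
E
```

```text
44.6417 [ 0.01291876  0.45519354 -0.40482863] [ 0.46649577 -0.15648941 -0.01551957]
-0.19 [380.95348602 215.88847844] [377.0446028  209.20668148]
-0.192 [384.70253989 215.8570053 ] [380.55584051 209.177045  ]
-0.194 [388.45178429 215.82553057] [384.06724536 209.14740711]
tabtop -0.1494 [304.36281234 239.85690374] [304.7330437  256.03190117]
tabtop -0.1564 [318.09188029 239.74382046] [318.26314338 255.9219411 ]
tabtop -0.1634 [331.82350485 239.63071612] [331.79572609 255.81196085]
```

View pics/w8.png

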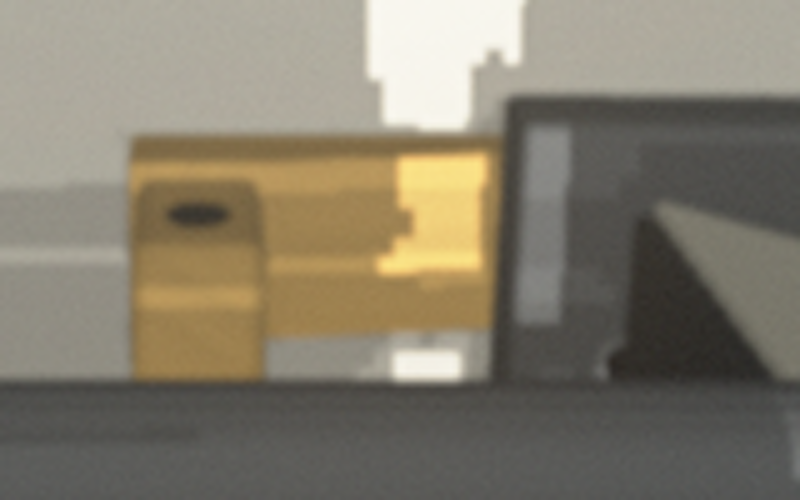

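The nose is about 15–16 mm under: plate edge at col 384 (y ≈ -0.1915), tab centre at col 320. It is just at the start of bearing, so I regrip slightly higher to avoid preload and push on.

```bash
python3 - <<'E'
from h import *
x,y=.4665,-.1567; z=.0230-T
manip.servo_line([x,y,z],vel=.05)
b0=F(15); effector.close(20); b=F(10); print('b0',b0.round(2),'d',(b-b0).round(2))
log=[]
y-=.0006
while y>-.1613:
    manip.servo_line([x,y,z],vel=.02); f=F(12)-b0; a=manip.current_tool_pos()
    log.append((float(round(a[1]*1e3,2)),f.round(2).tolist()))
    if f[1]>2.9: break
    y-=.0006
for l in log: print(l)
print(manip.current_clock())
E
```

```text
b0 [ 0.22  0.24 -0.01] d [-0.13 -0.03 -0.17]
(-156.68, [-0.47, 2.44, 1.03])
(-157.5, [-0.33, 3.77, 1.01])
46.9917
```

The push is now 3.8 N and growing at over 1 N/mm, so it bears. I release, check, and press corner 3.

```bash
python3 - <<'E'
from h import *
effector.open_jaws(); manip.sleep(.1)
c=viewer.get_calibration('wrist'); im=viewer.get_image('wrist'); crop(im,280,190,440,290,5,'w9.png')
print(manip.current_tool_pos())
for y in (-.190,-.192,-.194): print(y,proj(c,[.4845,y,.0195]))
for y in (-.1564,-.1594): print('tabtop',y,proj(c,[.4755,y,.030]))
x,y=.4665,-.1575
manip.servo_line([x,y,.055-T],vel=.15)
effector.close(20)
p=corner(3); manip.servo_line([p[0],p[1],.036-T],quat(-np.pi/2),vel=.15)
print(manip.current_clock())
press2(3,z0=.0212)
manip.servo_line([p[0],p[1],.12],vel=.3)
manip.move_pose([.38,-.20,.16],quat(-np.pi/2)); manip.sleep(.1)
c=viewer.get_calibration('wrist'); im=viewer.get_image('wrist'); cv2.imwrite('pics/w10.png',im[:,:,::-1])
import pickle; pickle.dump(c,open('cal10.pkl','wb'))
cv2.imwrite('pics/side10.png',viewer.get_image('side')[:,:,::-1])
print(manip.current_clock())
E
```

```text
[ 0.46652987 -0.15792803 -0.01498809]
-0.19 [378.16267393 215.6137704 ]
-0.192 [381.90105033 215.58237593]
-0.194 [385.63961623 215.55097986]
tabtop -0.1564 [315.3568545  239.38569395]
tabtop -0.1594 [321.22398629 239.3373474 ]
50.7583
3 52.74 [(20.9, -0.3), (20.4, 0.1), (19.9, 4.4), (19.6, 12.9)]
54.0167
```

View pics/w9.png

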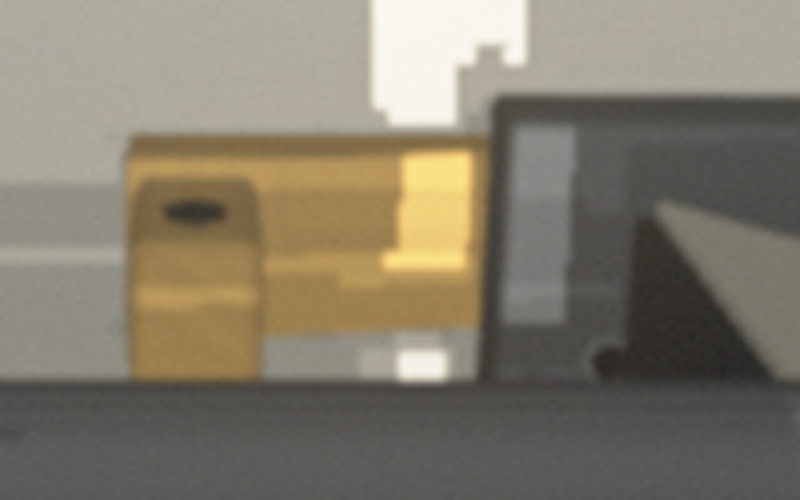

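View pics/w10.png

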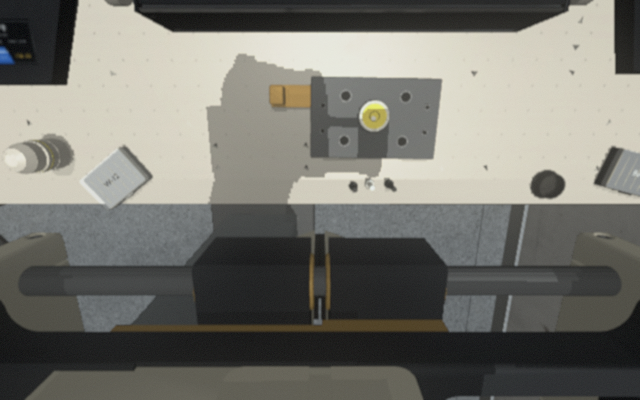

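Corner 3 is now stiff: contact at about 20.1 mm and 12.9 N at 19.6 mm, so about 0.5 mm of give. The nose is about 17 mm in. One last check that nothing was shoved, then hand in.

```bash
python3 - <<'E'
from h import *
import pickle
c=pickle.load(open('cal10.pkl','rb')); im=cv2.imread('pics/w10.png')
h=cv2.cvtColor(im,cv2.COLOR_BGR2HSV); y=cv2.inRange(h[90:140,350:400],(20,90,100),(40,255,255)); M=cv2.moments(y)
u=(M['m10']/M['m00']+350,M['m01']/M['m00']+90); print('bubble',onz(c,u,.029),'was .4482 -.2541')
for n,p in [('fl',(311.5,78)),('fr',(441,79)),('nr',(434,158.5)),('nl',(311.5,157.5))]: print(n,onz(c,p,.0195)[:2].round(4))
for p in [(353,187),(390,186)]: print('screw foot',onz(c,p,0)[:2].round(3))
print(manip.current_clock(),(F(5)).round(2))
manip.hand_in()
E
```

```text
bubble [ 0.44790739 -0.25455585  0.029     ] was .4482 -.2541
fl [ 0.4838 -0.1925]
fr [ 0.4829 -0.3207]
nr [ 0.404  -0.3213]
nl [ 0.405 -0.192]
screw foot [ 0.368 -0.239]
screw foot [ 0.37  -0.281]
54.0167 [0.21 0.16 0.1 ]
the job is handed in; nothing more can be done
```

The low pad was at corner 3 (far left). The brass shim now sits under that end, and the corner no longer rocks. I handed the job in at about 54 s.

- **Finding the low corner:** Corner 3 went down about 4.5 mm under a light press. Corners 1, 2 and 4 gave about 1.3 mm or less.
- **Shimming:** I gripped the brass shim by its tab, set it flat beside the far-left end, and slid it in nose first, in two pushes. I let go with the nose about 17 mm under the edge.
- **Proof press:** Corner 3 then gave only about 0.5 mm at 12.9 N.
- **Final pictures:** The plate's corners and the bubble are within about 1 mm of where they started. In the last wrist view the bubble level, screws, objective and box were still standing.

**Checks that disagreed or were not made:**
- **Tool position:** The fingertips are really about 38 mm above the reported tool point. Both camera views and the touch on the plate showed this. My first press at corner 1 therefore met nothing, and I corrected for it afterwards.
- **First push:** It reached about 3 N earlier and more gradually than expected, probably from table friction. The nose was only about 15 mm in, so I released, looked and pushed again.
- **Final push:** It read 3.8 N with noise of about 0.5 N, slightly over the 3.5 N guide.
- **Not checked:** I did not press the other three corners again, so the claim that the plate is not wedged up rests on the depth and on corner 3's contact height. That height was about 20 mm, within about 0.3 mm of the other corners.

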